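Tap the wooden knob blank to depth on the hand tapping stand

ROBOT

A 6-joint arm with a two-finger parallel gripper is mounted at the origin on a cart in front of the work surface, level with it; the furniture and walls round the work are solid. World frame = base frame: x ahead of the robot, y to its left, z up, the work surface at z = 0. Lengths are in mm, angles in rad, forces in N, time in s.
With the tool pointing down it reaches from about 200 to 875 mm from the base axis. Payload 3.4 kg.
Tool frame: the origin (TCP) lies on the centre line of the jaws, within the pads' length; the fingertips stand 11 mm ahead of it and the grasp point (between the pads) lies 8 mm behind it; z points along the fingers, y is the line along which they close (so a half turn about z gives the same grasp; the last joint's range is limited). The gripper opens to 94 mm and grips with 3 to 60 N. Pads are 16 mm wide; open, the fingers measure 119 mm over their backs; the gripper's body (75 mm by 177 mm) begins 78 mm behind the grasp point.
Start: joints at [1.029, 0.276, 1.505, -0, 1.361, -0.121], TCP at [234.903, 524.867, 216.493] pointing down, gripper open.
Joint ranges: [-2.89, 2.89], [-0.75, 2.08], [0.22, 2.7], [-1.18, 4.32], [0.11, 2.71], [-2.7, 2.7]. Speed limits (rad/s): [2.57, 2.57, 3.14, 3.14, 3.14, 3.14].

INTERFACE

Orientations are given as a unit quaternion [x, y, z, w].
In Python, from workcell import arm, imaging gives the robot as it stands. The module is installed in compiled form; this text tells all that it offers.
- The arm moves only by the shell command python3 -m inch 'ROWS'. ROWS is JSON, a list of rows, each a list of 3 entries, a list of its own where there are three numbers: the closure, from 0 (fully open) to 1 (shut), then the shift along the tool's x, y, z as a fraction of full scale, then the turn about the tool's z as a fraction of full scale. A call has exactly 8 rows; each row shifts and turns the commanded pose from where the row before left it, along the tool's axes as they then stand; what a row does not reach is not made up. Full scale, the value 1, is 30 mm for a shift and 0.08 rad for a turn. A row lasts 1/8 s, in which the tool goes at most 62.5 mm and 10.7 degrees, less where a joint would pass 70% of its speed; a pose out of reach is approached as far as the arm can. A call with a number of a shift or a turn outside -1 to 1 is refused whole. A call with a gripper value outside its range is refused whole. The fingers move at their own pace and stop on an object; the grip force is fixed at half the most. Time passes only in rows, so rows that do not move let the fingers close, or fill a call up. It gives the time, the measured TCP pose, the force, the opening and the grip force at its end, in the units of the state.
- arm.get_state(): the state, without advancing time (a new reading comes with each control period).
- imaging.capture(name): name is "side" or "top"; returns the picture (420x560x3 uint8, red, green, blue); there is no depth.
- imaging.camera_params(name): a dict with "mtx" (3x3 intrinsics, pixels), "R" (3x3) and "t" (3): a world point X has camera coordinates R X + t. Camera axes: x right, y down, z forward; pixel columns grow to the right and rows downward; lengths in mm; the calibration is good to about 2 mm. A picture is of the moment at which its call begins. camera_params takes no time and is no camera call.
- arm.job_done(): hands the job in; it is judged then, once.
The state is a dict: "clock": time; "qpos": joint angles; "joint_velocities": joint speeds; "joint_torque": joint torques, N m; "ee_pos": TCP position; "tcp_rot": TCP orientation; "wrist_force": force on the tool from outside, world axes, zero at the start; "torque": the same for the moment, N m; "opening": opening from 0.0 (shut) to 1.0 (fully open); "gripper_force": force on a finger pad.
Only numpy, scipy, OpenCV 4.12 (cv2) and the standard library are available. Lean on these libraries where they do the work, as an engineer would, in place of code of your own. Each camera call takes 0.05 s, during which the arm holds its last target. There are 200 camera calls.

TASK

Cut the thread in the new wooden knob blank: set it, drilled hole up, flat down in the square nest of the hand tapping stand and let go of it, push the slide fully home under the tap, then crank the tap clockwise (seen from above) down to its depth stop and let go of the crank. Go as one does with a tap: half a turn forward until it binds, a quarter turn (a little more does no harm) back to break the chip, and so on; never force it when it binds, or the tap snaps. Leave the kitchen things around it where they are.

Things in the scene. Friction and masses are not known exactly. Their poses are not given: they have to be found in the camera images.
- blank: Loose light-wood block 38 x 38 mm, 30 mm high, about 60 g, with a drilled hole 17 mm across, 24 mm deep, in the middle of its top; it lies hole up on the worktop. Origin: centre of its underside, z up, x and y square to its sides.
- spindle_axis (a point): Point on the tap's upright axis, 122 mm above the worktop at the top of the stand's arm. Stand (fixed): dark base plate 270 x 110 x 22 mm, round column 76 mm beyond the tap, grey arm, tap pointing down, crank on top; only the crank is higher than this point. Axes of the stand: z up, +x from the loading side towards the column.
- nest (a point): Centre of the inner floor (30.5 mm above the worktop) of the square nest on the aluminium slide: opening 41 x 41 mm, walls 6 mm thick and 11 mm high; axes as the stand's. The blank standing in it rises 30 mm above this point, 19 mm above the walls; any of its four quarter-turn positions will do. When the slide is home this point lies under the tap's axis.
- push_plate (a point): Centre of the top edge (64.5 mm above the worktop) of the black push plate at the slide's outer end, 84 mm from the nest's centre along the stand's -x: an upright plate 12 mm thick along the stand's x, 40 mm wide, 34 mm high. Push its outer (-x) face along the stand's +x.
- slide (a joint): Travel of the slide along the stand's +x, m: 0 fully out, 0.090 fully home against its stop; slides with about 1.5 N and stays where it is left.
- grip (a point): Middle of the crank's free-spinning upright wooden knob, 16 mm across and 34 mm high (reaching 19 mm below and 15 mm above this point), 45 mm from the tap's axis, about 165 mm above the worktop at the start; turns round the axis and sinks with the tap, 8 mm a turn. The axes turn with the crank: its x points from the tap's axis to the knob.
- tap (a joint): Tap angle, rad, growing clockwise from above; starts at 0 (hard back stop), depth stop (hard too) at 6.2. Cutting takes 0.1 N m (2 to 3 N sideways at the knob), a little more with speed. It binds hard where chips pack: first between 2.5 and 3.8, then once more a quarter turn beyond the first; exact angles unknown. Turning the tap back 1.1 rad or more from the bind frees it; less may not.
- crank (a joint): Wind-up of the crank ahead of the tap (twist of the slender shank), rad, positive when the crank is ahead in the clockwise sense: a spring of 2.5 N m per rad, so some 0.04 rad in plain cutting. At 0.35 rad either way (about 0.88 N m, or 19 N sideways at the knob) the tap snaps.
- tin: Bystander: food tin 76 mm across, 58 mm high; origin at the centre of its underside.
- lemon: Bystander: lemon 83 x 58 mm, 58 mm high; origin under its middle.
- spice_jar: Bystander: spice jar 45 mm across, 106 mm high; origin at the centre of its underside.
- bowl: Bystander: bowl 115 mm across, 52 mm high; origin at the centre of its underside.
There are look-alikes about, which are no part of the job. Of the things that look like the blank, take the one that is nearest to the robot's base at the start.

How it is judged:
By the outcome, as a careful person would: the job done as asked, in the order asked, and still so for the second after the job is handed in, with the robot touching nothing.
It also fails if it takes over 72 s, if anything falls off the work surface, if the arm or the gripper's body presses on something with over 40 N, if the wrist force passes 120 N, or if a joint passes its speed limit or range.

## Working session

There is one attempt and no reset: what is moved stays moved. The work goes in short steps, Python scripts to look and compute and a shell command to move; the robot and the scene stay as the last step left them, time stands still between calls to the robot, and variables do not carry over. Pictures are saved under pics/ and viewed, at most 10 in all, crops included, and the job is handed in when it is done.

```bash
mkdir -p pics; ls; python3 - <<'E'
from workcell import arm, imaging
import cv2,json
for n in("side","top"):
    im=imaging.capture(n); cv2.imwrite(f"pics/{n}0.png",im[:,:,::-1])
    p=imaging.camera_params(n); print(n,p)
print(arm.get_state())
E
```

```text
pics
side {'mtx': array([[519.72454214,   0.        , 268.66694343],
       [  0.        , 519.72454214, 201.1453888 ],
       [  0.        ,   0.        ,   1.        ]]), 'R': array([[-0.94809149, -0.3175802 , -0.016289  ],
       [-0.11352919,  0.38588428, -0.91553506],
       [ 0.29704148, -0.86616173, -0.40190822]]), 't': array([ 515.51882314,  198.34195379, 1358.39476883])}
top {'mtx': array([[415.59087514,   0.        , 283.44178441],
       [  0.        , 415.59087514, 208.83486492],
       [  0.        ,   0.        ,   1.        ]]), 'R': array([[ 0.06980236, -0.99754972, -0.00470943],
       [-0.97554839, -0.06727504, -0.2092353 ],
       [ 0.20840579,  0.01919939, -0.97785398]]), 't': array([ -58.59281805,  556.09757116, 1166.83376042])}
{'clock': 0.1, 'qpos': array([ 1.02901798e+00,  2.76505139e-01,  1.50595685e+00, -3.25151046e-05,
        1.36069639e+00, -1.21031552e-01]), 'joint_velocities': array([ 0.00176236, -0.00133506, -0.00286618, -0.00057116, -0.001316  ,
        0.00143669]), 'joint_torque': array([ 2.96154227e-03, -4.05456913e+01, -2.37781209e+01,  7.06037949e-02,
        2.99875473e-02, -6.57820397e-05]), 'ee_pos': array([234.64235901, 524.43008671, 215.72620113]), 'tcp_rot': array([ 2.08821687e-01,  9.77953419e-01, -7.45435762e-04, -2.39688814e-04]), 'wrist_force': array([-0.43383812, -0.50170575, -0.29822518]), 'torque': array([ 0.04026013,  0.06259442, -0.02511629]), 'gripper_force': 0.0, 'opening': 0.9990936499250984}
```

View pics/side0.png

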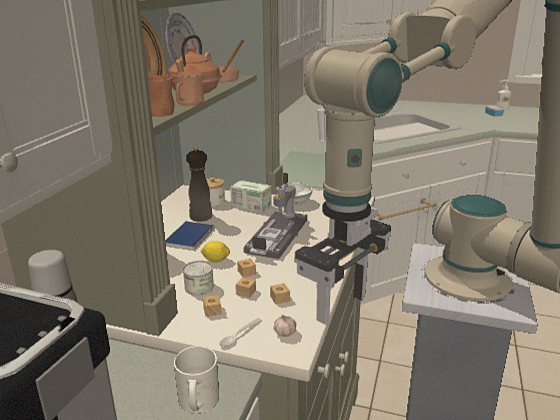

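View pics/top0.png

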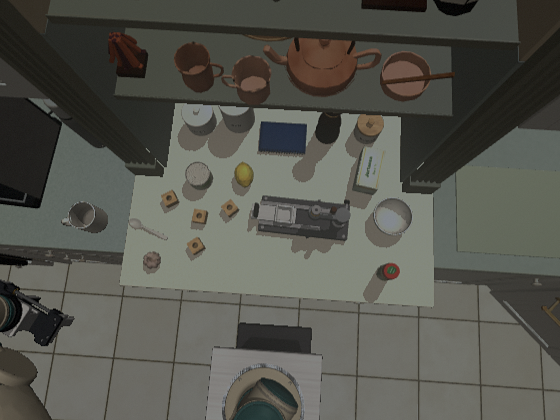

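The side view shows four block-like things, at (247,268), (246,288), (280,293) and (213,306). In the top view they are at (230,208), (200,216), (196,246) and (170,199). The stand is at about (303,217) in the top view, with its loading end on the left. Next come enlarged crops.

```bash
python3 - <<'E'
import cv2,numpy as np
a=cv2.imread("pics/top0.png")[165:265,155:365]; b=cv2.imread("pics/side0.png")[170:320,190:340]
cv2.imwrite("pics/topc.png",cv2.resize(a,None,fx=3.8,fy=3.8,interpolation=cv2.INTER_CUBIC))
cv2.imwrite("pics/sidec.png",cv2.resize(b,None,fx=4,fy=4,interpolation=cv2.INTER_CUBIC))
E
cat > h.py <<'E'
import numpy as np
from workcell import imaging
P={n:imaging.camera_params(n) for n in("side","top")}
def onz(n,u,v,z):
    p=P[n];d=p["R"].T@np.linalg.solve(p["mtx"],[u,v,1.]);c=-p["R"].T@p["t"]
    return c+d*(z-c[2])/d[2]
def proj(n,X):
    p=P[n];q=p["mtx"]@(p["R"]@np.asarray(X,float)+p["t"]);return q[:2]/q[2]
def tri(s,t):
    A=[];b=[]
    for n,(u,v) in(("side",s),("top",t)):
        p=P[n];d=p["R"].T@np.linalg.solve(p["mtx"],[u,v,1.]);d/=np.linalg.norm(d);c=-p["R"].T@p["t"]
        M=np.eye(3)-np.outer(d,d);A.append(M);b.append(M@c)
    return np.linalg.lstsq(np.vstack(A),np.hstack(b),rcond=None)[0]
E
python3 - <<'E'
from h import *
for u,v in((170,199),(200,216),(230,208),(196,246)):
    x=onz("top",u,v,30);print((u,v),x.round(),np.hypot(*x[:2]).round(),proj("side",x).round())
E
```

```text
(170, 199) [572. 327.  30.] 658.0 [214. 299.]
(200, 216) [526. 230.  30.] 574.0 [246. 281.]
(230, 208) [556. 142.  30.] 574.0 [247. 262.]
(196, 246) [435. 232.  30.] 492.0 [281. 287.]
```

View pics/topc.png

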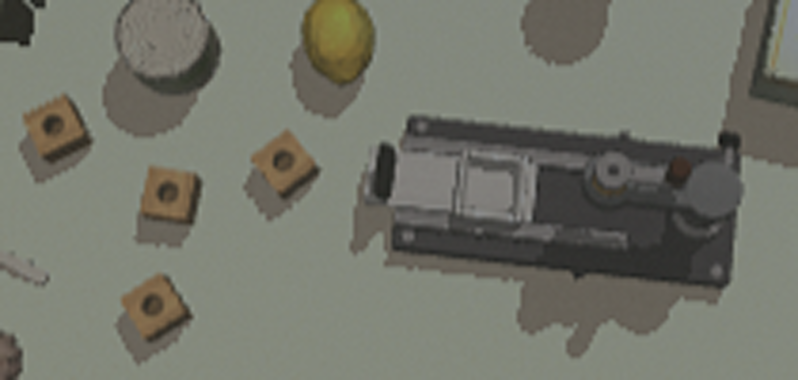

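View pics/sidec.png

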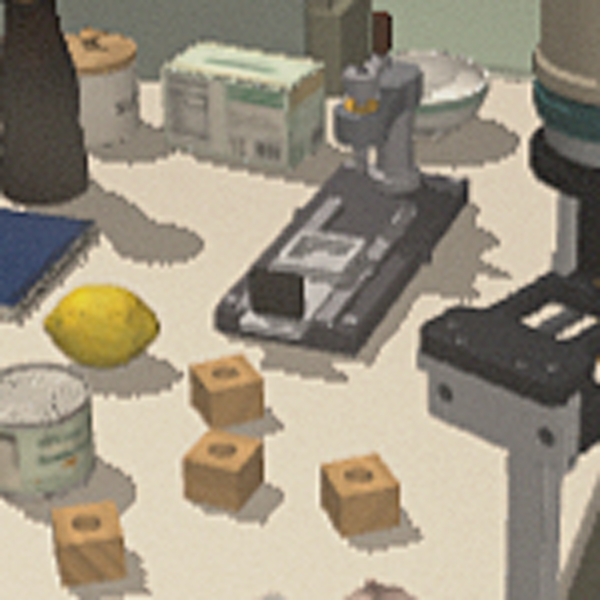

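The four look-alike blocks, by top-view pixel, are (170,199), (200,216), (230,208) and (196,246), at base distances of 658, 574, 574 and 492 mm. Only (196,246) is nearest to the base, so it is the one meant. The crops show it at side (280,289), with its hole up. The stand lies with its column towards -y and the push plate on the left, and the crank knob (brown) is at top (334,209).

```bash
python3 - <<'E'
from h import *
T=lambda u,v:(155+u/3.8,165+v/3.8)
S=lambda u,v:(190+u/4,170+v/4)
print("hole",tri(S(361,475),T(152,304)))
print("knob",tri(S(381,18),T(679,165)))
print("plate",tri(S(278,272),T(384,172)), "onz",onz("top",*T(384,172),64.5))
for c in((122,302),(163,275),(187,308),(143,337)):print("bt",onz("top",*T(*c),30).round(1))
for c in((321,462),(378,452),(399,482),(340,494)):print("bs",onz("side",*S(*c),30).round(1))
for c in((408,117),(740,143),(728,285),(393,248)):print("base",onz("top",*T(*c),22).round(1))
for c in((467,164),(521,166),(517,214),(463,212)):print("nest",onz("top",*T(*c),41.5).round(1))
print("nest side",onz("side",*S(320,247),41.5))
print("shaft",onz("top",*T(614,170),135))
E
```

```text
hole [436.19216042 235.01755785  27.4650428 ]
knob [ 542.33695128 -156.24104348  172.85569685]
plate [548.83826679  60.18202116  61.94766369] onz [547.78140421  59.82830328  64.5       ]
bt [437.3 258.4  30. ]
bt [460.7 228.8  30. ]
bt [436.2 207.2  30. ]
bt [411.3 238.8  30. ]
bs [461.3 232.2  30. ]
bs [431.  211.1  30. ]
bs [409.2 239.2  30. ]
bs [439.4 262.   30. ]
base [602.9  48.   22. ]
base [ 599.8 -219.3   22. ]
base [ 484.6 -214.1   22. ]
base [495.7  51.3  22. ]
nest [563.4  -2.9  41.5]
nest [564.7 -45.4  41.5]
nest [526.2 -44.8  41.5]
nest [524.9  -2.5  41.5]
nest side [546.38559119 -22.31870107  41.5       ]
shaft [ 546.30844951 -112.78852659  135.        ]
```

```bash
cat > plan.py <<'E'
import numpy as np, json
def run(p,yaw,rows):
    p=np.array(p,float)
    for g,s,t in rows:
        y=np.radians(yaw);X=np.array([-np.sin(y),np.cos(y),0]);Y=np.array([np.cos(y),np.sin(y),0])
        p=p+30*(s[0]*X+s[1]*Y+s[2]*np.array([0,0,-1.]));yaw-=np.degrees(.08*t)
    return p,yaw
def plan(p,yaw,wps,g):
    """wps: list of (goal,yaw,nrows); round to 2 digits, carrying rounding error"""
    out=[]
    for goal,yg,n in wps:
        for k in range(n,0,-1):
            t=round(np.radians(yaw-yg)/.08/k,2)
            y=np.radians(yaw);d=(np.array(goal,float)-p)/k/30
            s=[round(float(v),2) for v in(-np.sin(y)*d[0]+np.cos(y)*d[1],np.cos(y)*d[0]+np.sin(y)*d[1],-d[2])]
            r=[g,s,float(t)];out.append(r);p,yaw=run(p,yaw,[r])
            if max(map(abs,s+[t]))>1:print("OVER",r)
    for i in range(0,len(out),8):print(json.dumps(out[i:i+8]))
    print(np.round(p,1),round(yaw,2));return p,yaw
E
python3 -c "
from plan import *
plan([234.9,524.9,216.5],65.9,[([436,235,90],38.5,12),([436,235,25],38.5,4)],0)"
```

```text
[[0, [-0.84, -0.51, 0.35], 0.5], [0, [-0.86, -0.47, 0.35], 0.5], [0, [-0.88, -0.44, 0.35], 0.5], [0, [-0.89, -0.4, 0.35], 0.5], [0, [-0.91, -0.37, 0.35], 0.5], [0, [-0.92, -0.33, 0.35], 0.5], [0, [-0.93, -0.29, 0.35], 0.5], [0, [-0.95, -0.26, 0.35], 0.5]]
[[0, [-0.96, -0.22, 0.35], 0.49], [0, [-0.96, -0.18, 0.36], 0.5], [0, [-0.97, -0.14, 0.35], 0.49], [0, [-0.97, -0.1, 0.36], 0.5], [0, [-0.0, 0.0, 0.54], -0.0], [0, [-0.0, 0.0, 0.54], -0.0], [0, [-0.0, 0.0, 0.54], -0.0], [0, [-0.0, 0.0, 0.54], -0.0]]
[435.9 235.   25.1] 38.49
```

```bash
python3 -m inch '[[0,[-0.84,-0.51,0.35],0.5],[0,[-0.86,-0.47,0.35],0.5],[0,[-0.88,-0.44,0.35],0.5],[0,[-0.89,-0.4,0.35],0.5],[0,[-0.91,-0.37,0.35],0.5],[0,[-0.92,-0.33,0.35],0.5],[0,[-0.93,-0.29,0.35],0.5],[0,[-0.95,-0.26,0.35],0.5]]'
```

```text
clock: 1.1
ee_pos: [369.1, 330.6, 131.8]
tcp_rot: [0.363, 0.932, -0.0, -0.0]
wrist_force: [-0.2, 0.2, -0.1]
opening: 0.997
gripper_force: 0.0
```

```bash
python3 -m inch '[[0,[-0.96,-0.22,0.35],0.49],[0,[-0.96,-0.18,0.36],0.5],[0,[-0.97,-0.14,0.35],0.49],[0,[-0.97,-0.1,0.36],0.5],[0,[0,0,0.3],0],[0,[0,0,0],0],[0,[0,0,0],0],[0,[0,0,0],0]]'
python3 - <<'E'
from workcell import imaging
import cv2
from h import *
a=imaging.capture("side");b=imaging.capture("top")
c=cv2.resize(a[220:340,210:360],(750,600))[:,:400]; 
d=cv2.resize(b[200:290,150:240],(400,400))
print(proj("side",[436,235,30]),proj("top",[436,235,30]))
import numpy as np
o=np.zeros((600,800,3),'uint8');o[:,:400]=cv2.resize(a[240:330,240:300],(400,600));o[:400,400:]=d
cv2.imwrite("pics/g1.png",o[:,:,::-1])
E
```

```text
clock: 2.1
ee_pos: [435.7, 235.8, 81.3]
tcp_rot: [0.434, 0.901, 0.0, 0.0]
wrist_force: [0.3, 0.2, -0.1]
opening: 0.999
gripper_force: 0.0
[279.70886238 287.77025065] [194.87976922 245.46712951]
```

View pics/g1.png

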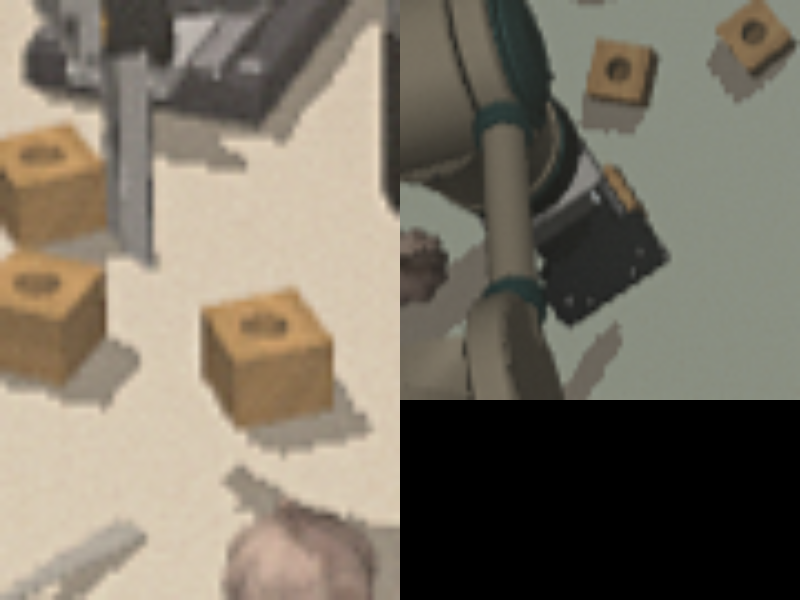

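The picture shows the blank's hole at side (279.6, 288.8), which matches the estimate. The jaws are above the blank and straddle it, so I descend and close.

```bash
python3 -m inch '[[0,[0,0,0.5],0],[0,[0,0,0.5],0],[0,[0,0,0.5],0],[0,[0,0,0.36],0],[0,[0,0,0],0],[1,[0,0,0],0],[1,[0,0,0],0],[1,[0,0,0],0]]'; python3 -m inch '[[1,[0,0,0],0],[1,[0,0,0],0],[1,[0,0,0],0],[1,[0,0,-0.3],0],[1,[0,0,-0.6],0],[1,[0,0,-1],0],[1,[0,0,-1],0],[1,[0,0,0],0]]'
```

```text
clock: 3.2
ee_pos: [436.2, 235.1, 25.5]
tcp_rot: [0.435, 0.901, 0.0, 0.0]
wrist_force: [-0.1, -0.3, 0.6]
opening: 0.714
gripper_force: 0.0
clock: 4.2
ee_pos: [437.7, 235.7, 114.5]
tcp_rot: [0.435, 0.901, 0.002, 0.002]
wrist_force: [-0.1, -0.3, 0.1]
opening: 0.4
gripper_force: 30.0
```

```bash
python3 -c "
from plan import *
plan([435.8,235.6,112],38.5,[([545.2,-22.9,112],-1.7,12),([545.2,-22.9,90],-1.7,2),([545.2,-22.9,90],-1.7,2)],1)"
```

```text
[[1, [-0.75, -0.21, -0.0], 0.73], [1, [-0.76, -0.16, -0.0], 0.73], [1, [-0.77, -0.12, -0.0], 0.73], [1, [-0.78, -0.08, -0.0], 0.73], [1, [-0.78, -0.03, -0.0], 0.73], [1, [-0.78, 0.02, -0.0], 0.73], [1, [-0.78, 0.06, -0.0], 0.73], [1, [-0.77, 0.11, -0.0], 0.73]]
[[1, [-0.76, 0.15, -0.0], 0.73], [1, [-0.76, 0.19, -0.0], 0.73], [1, [-0.74, 0.24, -0.0], 0.74], [1, [-0.73, 0.29, -0.0], 0.73], [1, [0.0, -0.0, 0.37], 0.0], [1, [0.0, -0.0, 0.36], 0.0], [1, [0.0, -0.0, 0.0], 0.0], [1, [0.0, -0.0, 0.0], 0.0]]
[545.3 -23.   90.1] -1.7
```

```bash
python3 -m inch '[[1,[-0.75,-0.21,0],0.73],[1,[-0.76,-0.16,0],0.73],[1,[-0.77,-0.12,0],0.73],[1,[-0.78,-0.08,0],0.73],[1,[-0.78,-0.03,0],0.73],[1,[-0.78,0.02,0],0.73],[1,[-0.78,0.06,0],0.73],[1,[-0.77,0.11,0],0.73]]'; python3 -m inch '[[1,[-0.76,0.15,0],0.73],[1,[-0.76,0.19,0],0.73],[1,[-0.74,0.24,0],0.74],[1,[-0.73,0.29,0],0.73],[1,[0,0,0.37],0],[1,[0,0,0.36],0],[1,[0,0,0],0],[1,[0,0,0],0]]'
python3 - <<'E'
from workcell import imaging
import cv2
from h import *
a=imaging.capture("side");b=imaging.capture("top")
np.save("pics/a.npy",a)
o=np.zeros((480,800,3),'uint8');o[:,:480]=cv2.resize(a[200:280,220:300],(480,480),interpolation=cv2.INTER_CUBIC);o[:320,480:]=cv2.resize(b[165:265,230:330],(320,320))
cv2.imwrite("pics/n1.png",o[:,:,::-1])
E
```

```text
clock: 5.2
ee_pos: [508.2, 61.9, 110.8]
tcp_rot: [0.632, 0.775, -0.001, -0.001]
wrist_force: [-0.3, -0.8, -1.9]
opening: 0.401
gripper_force: 30.0
clock: 6.2
ee_pos: [545.1, -23.0, 90.0]
tcp_rot: [0.717, 0.697, -0.0, -0.0]
wrist_force: [0.3, -0.9, -1.3]
opening: 0.399
gripper_force: 30.0
```

View pics/n1.png

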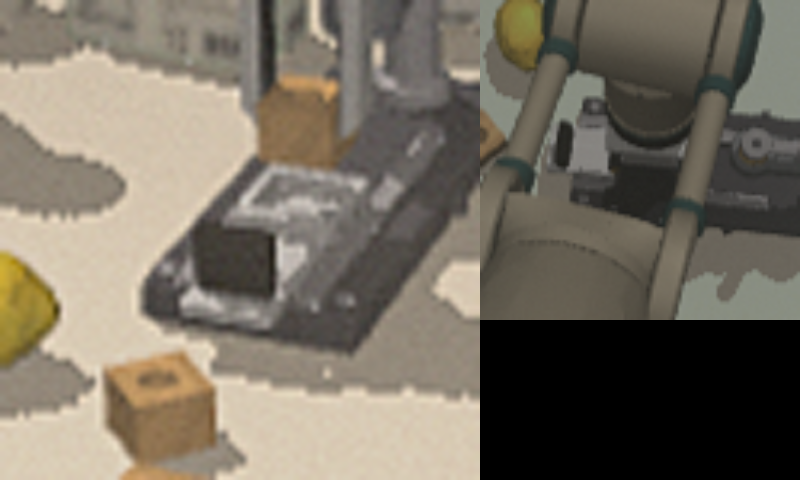

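The held block shows at crop (260–340, 80–165), above the nest outline (233–370, 165–225). I compare this with the projected model.

```bash
python3 - <<'E'
import cv2
from h import *
a=np.load("pics/a.npy")
ang=np.radians(-1.7);R=np.array([[np.cos(ang),-np.sin(ang)],[np.sin(ang),np.cos(ang)]])
def sq(c,h,z):return [np.r_[np.array(c)+R@np.array(s)*h,z] for s in((-1,-1),(1,-1),(1,1),(-1,1))]
k=8;u0,v0=235,205
im=cv2.resize(a[v0:v0+60,u0:u0+80],None,fx=k,fy=k,interpolation=cv2.INTER_CUBIC)[:,:,::-1].copy()
im2=im.copy()
def draw(q,col):
    pts=np.array([(proj("side",X)-[u0,v0]+.5)*k for X in q]);cv2.polylines(im2,[pts.round().astype(int)],True,col,1);print(pts.round().tolist())
c=(545.2,-23.5)
draw(sq(c,26.5,41.5),(0,0,255));draw(sq(c,20.5,41.5),(0,255,0));draw(sq((545.1,-23.0),19,65),(255,0,0));draw(sq((545.1,-23.0),19,95),(255,0,0))
pl=[np.r_[np.array((545.2,-23.5))+R@np.array(s),z] for s,z in(((-20,90),64.5),((20,90),64.5),((20,90),30.5),((-20,90),30.5))]
draw(pl,(255,255,0))
cv2.imwrite("pics/n2.png",np.hstack([im[:,:400],im2[:,:400]]) if False else np.vstack([im2]))
E
```

```text
[[380.0, 196.0], [246.0, 176.0], [195.0, 238.0], [332.0, 260.0]]
[[359.0, 201.0], [255.0, 185.0], [216.0, 233.0], [322.0, 250.0]]
[[353.0, 146.0], [256.0, 131.0], [220.0, 175.0], [319.0, 190.0]]
[[353.0, 71.0], [255.0, 58.0], [218.0, 100.0], [318.0, 114.0]]
[[252.0, 279.0], [144.0, 262.0], [147.0, 348.0], [254.0, 366.0]]
```

View pics/n2.png

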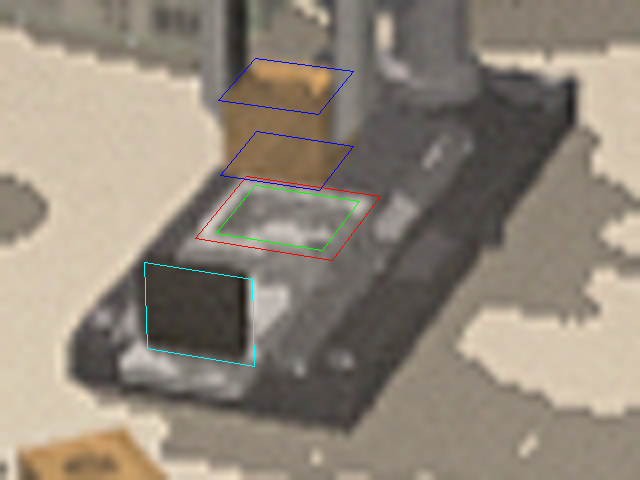

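```bash
python3 -m inch '[[1,[-0.01,0.03,0.2],0],[1,[0,0,0.2],0],[1,[0,0,0.15],0],[1,[0,0,0.1],0],[1,[0,0,0.1],0],[1,[0,0,0.1],0],[1,[0,0,0.08],0],[1,[0,0,0],0]]'
```

```text
clock: 7.3
ee_pos: [546.6, -23.9, 65.8]
tcp_rot: [0.718, 0.696, 0.001, 0.001]
wrist_force: [-4.8, 0.7, 20.9]
opening: 0.402
gripper_force: 30.1
```

```bash
python3 -m inch '[[1,[0,0,-0.07],0],[1,[0,0,-0.02],0],[1,[0,0,0],0],[1,[0,0,0],0],[1,[0,0,0],0],[1,[0,0,0],0],[1,[0,0,0],0],[1,[0,0,0],0]]';  python3 - <<'E'
from workcell import arm,imaging
import cv2
from h import *
s=arm.get_state();print(s["ee_pos"],s["wrist_force"],s["torque"],s["tcp_rot"])
a=imaging.capture("side")
cv2.imwrite("pics/n3.png",cv2.resize(a[205:255,235:295],(720,600),interpolation=cv2.INTER_CUBIC)[:,:,::-1])
E
```

```text
clock: 8.3
ee_pos: [546.6, -24.0, 66.1]
tcp_rot: [0.718, 0.696, 0.0, 0.0]
wrist_force: [-0.5, 0.9, 8.4]
opening: 0.4
gripper_force: 30.0
[546.60535226 -23.97445913  66.05309997] [-0.45937021  0.91619756  8.41325049] [-0.02438999  0.47367334  0.01855701] [7.17654926e-01 6.96398657e-01 3.98758713e-04 3.98330490e-04]
```

View pics/n3.png

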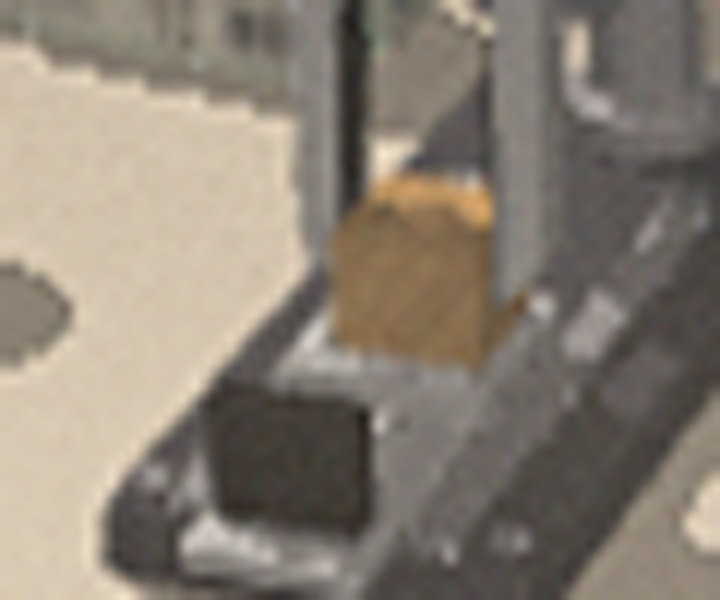

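The block's near bottom corners show at crop (335,345) and (480,368). The nest outline there is centred about 1 px further left, so the block is too far towards -x. The moment agrees. I nudge towards +x under light pressure.

```bash
cat > st.py <<'E'
from workcell import arm
s=arm.get_state()
for k in("ee_pos","wrist_force","torque"):print(k,s[k].round(2))
E
python3 -m inch '[[1,[0,0.02,0.02],0],[1,[0,0,0],0],[1,[0,0.02,0],0],[1,[0,0,0],0],[1,[0,0.02,0],0],[1,[0,0,0],0],[1,[0,0,0],0],[1,[0,0,0],0]]'; python3 st.py
```

```text
clock: 9.35
ee_pos: [546.7, -23.9, 65.9]
tcp_rot: [0.718, 0.696, -0.001, -0.001]
wrist_force: [-5.7, 1.8, 14.4]
opening: 0.398
gripper_force: 30.0
ee_pos [546.74 -23.91  65.9 ]
wrist_force [-5.67  1.81 14.36]
torque [-0.04  1.22 -0.04]
```

```bash
python3 -m inch '[[1,[0,0,-0.15],0],[1,[0,0,0],0],[1,[0,0,0],0],[1,[0,0,0],0],[1,[0,0,0],0],[1,[0,0,0],0],[1,[0,0,0],0],[1,[0,0,0],0]]'; python3 st.py;python3 -m inch '[[1,[0,0,0.1],0],[1,[0,0,0.05],0],[1,[0,0,0.05],0],[1,[0,0,0.05],0],[1,[0,0,0],0],[1,[0,0,0],0],[1,[0,0,0],0],[1,[0,0,0],0]]'; python3 st.py
```

```text
clock: 10.35
ee_pos: [548.0, -24.0, 68.9]
tcp_rot: [0.718, 0.696, 0.0, -0.0]
wrist_force: [0.4, 0.7, -1.0]
opening: 0.4
gripper_force: 30.0
ee_pos [548.02 -24.03  68.88]
wrist_force [ 0.39  0.68 -0.99]
torque [-0.06  0.08  0.05]
clock: 11.35
ee_pos: [548.2, -23.8, 63.3]
tcp_rot: [0.718, 0.696, 0.001, 0.0]
wrist_force: [-3.0, 1.6, 12.2]
opening: 0.4
gripper_force: 30.0
ee_pos [548.24 -23.79  63.3 ]
wrist_force [-3.    1.59 12.22]
torque [-0.04  0.67 -0.09]
```

```bash
python3 -m inch '[[1,[0,-0.02,0.02],0],[1,[0,0,0],0],[1,[0,-0.01,0.05],0],[1,[0,0,0.05],0],[1,[0,0,0],0],[1,[0,0,0],0],[1,[0,0,0],0],[1,[0,0,0],0]]'; python3 st.py
```

```text
clock: 12.35
ee_pos: [548.1, -23.9, 59.9]
tcp_rot: [0.718, 0.696, 0.001, 0.001]
wrist_force: [-1.5, 0.4, 12.5]
opening: 0.396
gripper_force: 30.0
ee_pos [548.14 -23.87  59.85]
wrist_force [-1.54  0.45 12.52]
torque [-0.05  0.48 -0.07]
```

```bash
python3 -m inch '[[1,[0,-0.02,0.05],0],[1,[0,0,0.05],0],[1,[0,0,0.05],0],[1,[0,0,0],0],[1,[0,0,0],0],[1,[0,0,0],0],[1,[0,0,0],0],[1,[0,0,0],0]]'; python3 - <<'E'
import st
from workcell import imaging
import cv2
a=imaging.capture("side")
cv2.imwrite("pics/n4.png",cv2.resize(a[205:255,235:295],(720,600),interpolation=cv2.INTER_CUBIC)[:,:,::-1])
E
```

```text
clock: 13.35
ee_pos: [548.1, -24.0, 56.1]
tcp_rot: [0.718, 0.696, 0.001, 0.002]
wrist_force: [-1.9, 1.5, 16.5]
opening: 0.401
gripper_force: 30.0
ee_pos [548.06 -23.95  56.1 ]
wrist_force [-1.86  1.55 16.49]
torque [-0.03  0.6  -0.02]
```

View pics/n4.png

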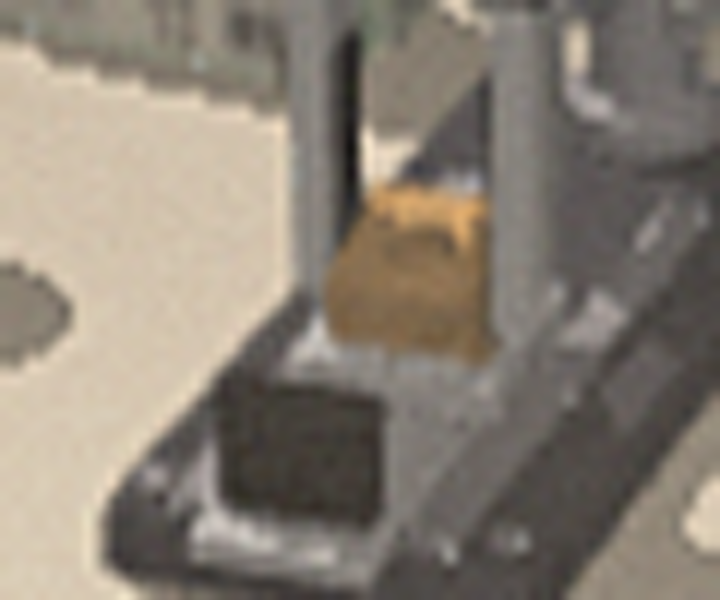

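The block now shows about 8 px above the near wall, which matches the expected 19 mm, and the TCP is at 56. It is seated. I release and lift.

```bash
python3 -m inch '[[1,[0,0,-0.06],0],[1,[0,0,0],0],[0.3,[0,0,0],0],[0.3,[0,0,0],0],[0.3,[0,0,0],0],[0.3,[0,0,-0.5],0],[0.3,[0,0,-1],0],[0.3,[0,0,-1],0]]'; python3 -m inch '[[0.3,[1,0,0],0],[1,[1,0,0],0],[1,[1,0,0],0],[1,[1,0,0],0],[1,[0,0,0],0],[1,[0,0,0],0],[1,[0,0,0],0],[1,[0,0,0],0]]'; python3 - <<'E'
import st
from workcell import imaging
import cv2,numpy as np
a=imaging.capture("side");b=imaging.capture("top")
o=np.zeros((480,800,3),'uint8');o[:,:480]=cv2.resize(a[190:260,235:305],(480,480),interpolation=cv2.INTER_CUBIC);o[:320,480:]=cv2.resize(b[180:260,250:330],(320,320),interpolation=cv2.INTER_CUBIC)
cv2.imwrite("pics/n5.png",o[:,:,::-1])
E
```

```text
clock: 14.4
ee_pos: [546.6, -24.0, 131.6]
tcp_rot: [0.718, 0.696, 0.0, 0.0]
wrist_force: [1.1, -1.3, 0.9]
opening: 0.699
gripper_force: 0.0
clock: 15.4
ee_pos: [550.2, 95.1, 130.1]
tcp_rot: [0.718, 0.696, -0.0, 0.0]
wrist_force: [-0.0, 0.3, 0.4]
opening: 0.01
gripper_force: 0.0
ee_pos [550.16  95.12 130.14]
wrist_force [-0.01  0.29  0.36]
torque [-0.11  0.04  0.  ]
```

View pics/n5.png

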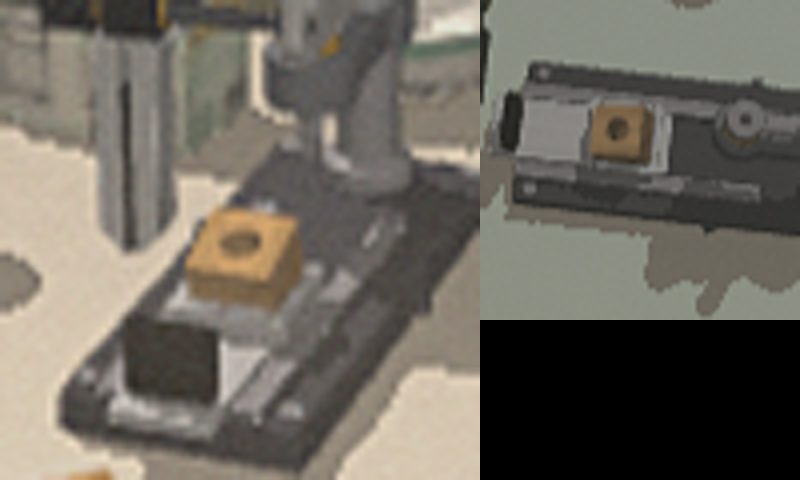

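```bash
python3 - <<'E'
import cv2
from h import *
from workcell import imaging
im=imaging.capture("side")[:,:,::-1]
bt=imaging.capture("top")[:,:,::-1]
ang=np.radians(-1.7);R=np.array([[np.cos(ang),-np.sin(ang)],[np.sin(ang),np.cos(ang)]])
def sq(c,h,z):return [np.r_[np.array(c)+R@np.array(s)*h,z] for s in((-1,-1),(1,-1),(1,1),(-1,1))]
def mk(n,im,u0,v0,w,h,k):
    i1=cv2.resize(im[v0:v0+h,u0:u0+w],None,fx=k,fy=k,interpolation=cv2.INTER_CUBIC);i2=i1.copy()
    for c,hh,z,col in(((545.2,-24),19,60.5,(255,0,0)),((545.2,-24),19,41.5,(255,0,0)),((545.2,-24),26.5,41.5,(0,0,255))):
        p=np.array([(proj(n,X)-[u0,v0]+.5)*k for X in sq(c,hh,z)]);cv2.polylines(i2,[p.round().astype(int)],True,col,1)
    return np.hstack([i1,i2])
A=mk("side",im,248,215,40,32,10);B=mk("top",bt,270,200,40,26,10)
cv2.imwrite("pics/n6.png",np.vstack([A,B]))
E
```

```text
(no output)
```

View pics/n6.png

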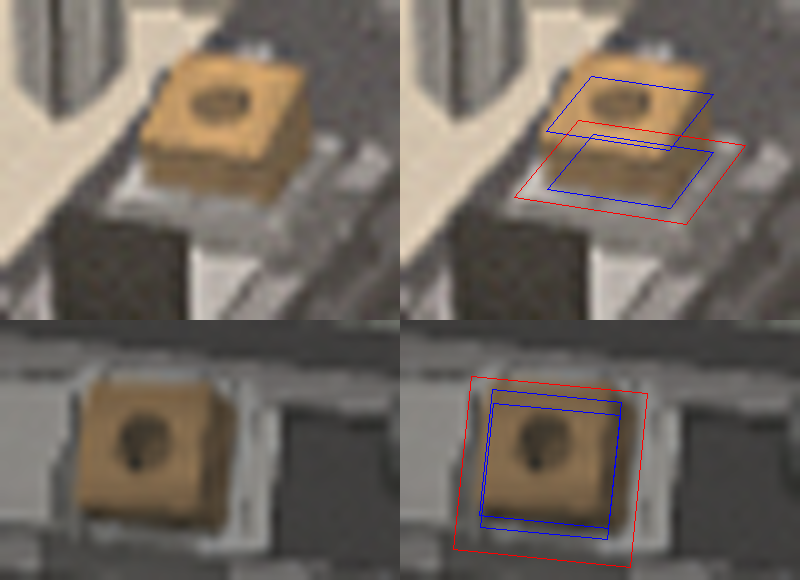

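The overlay shows the blank tilted about 13–16° in the nest. In the top view its right face is visible at (205–235, 400–520): its column-side bottom edge sits on the wall, while the outer edge is down inside. To mend this I regrip it as it is, lift it 2 mm, draw it outward (+y) off that wall and let go.

```bash
python3 -m inch '[[0.3,[-1,0,0],0],[0.3,[-1,0,0],0],[0.3,[-1,0,0],0],[0.3,[-1,0,0],0],[0.3,[0,0,0.9],0],[0.3,[0,0,0.9],0],[0.3,[0,0,0.6],0],[0.3,[0,0,0],0]]'; python3 -m inch '[[1,[0,0,0],0],[1,[0,0,0],0],[1,[0,0,0],0],[1,[0,0,-0.07],0],[1,[0,0,0],0],[1,[0,0,0],0],[1,[0,0,0],0],[1,[0,0,0],0]]'; python3 st.py;  python3 -m inch '[[1,[0.05,0,0],0],[1,[0.05,0,0],0],[1,[0.05,0,0],0],[1,[0.03,0,0],0],[1,[0,0,0],0],[1,[0,0,0],0],[1,[0,0,0],0],[1,[0,0,0],0]]';python3 st.py
```

```text
clock: 16.6
ee_pos: [545.3, -23.9, 56.8]
tcp_rot: [0.718, 0.696, -0.001, -0.001]
wrist_force: [-0.4, -0.3, -0.1]
opening: 0.7
gripper_force: 0.0
clock: 17.6
ee_pos: [547.1, -24.1, 60.4]
tcp_rot: [0.718, 0.696, 0.0, 0.0]
wrist_force: [2.6, -0.4, 0.2]
opening: 0.401
gripper_force: 30.0
ee_pos [547.1  -24.06  60.35]
wrist_force [ 2.61 -0.43  0.17]
torque [-0.13 -0.34 -0.04]
clock: 18.6
ee_pos: [547.3, -18.6, 60.3]
tcp_rot: [0.718, 0.696, 0.001, 0.0]
wrist_force: [4.0, -1.1, -2.2]
opening: 0.4
gripper_force: 30.0
ee_pos [547.3  -18.56  60.28]
wrist_force [ 4.01 -1.11 -2.16]
torque [-0.27 -0.98 -0.06]
```

Ten pictures have already been viewed (one too many, in fact), so from here I check only by numbers and touch. I release, lift clear, then feel the blank's top with the closed fingertips.

```bash
python3 -m inch '[[0.3,[0,0,0],0],[0.3,[0,0,0],0],[0.3,[0,0,0],0],[0.3,[0,0,-0.5],0],[0.3,[0,0,-0.7],0],[0.3,[0,0,0],0],[1,[0,0,0],0],[1,[0,0,0],0]]'; python3 -m inch '[[1,[-0.3,0,0],0],[1,[0,0,0],0],[1,[0,0,0.5],0],[1,[0,0,0.2],0],[1,[0,0,0.06],0],[1,[0,0,0],0],[1,[0,0,0],0],[1,[0,0,0],0]]';python3 st.py
```

```text
clock: 19.6
ee_pos: [546.0, -18.5, 95.5]
tcp_rot: [0.718, 0.696, -0.0, -0.001]
wrist_force: [0.1, 0.1, -0.6]
opening: 0.523
gripper_force: 0.0
clock: 20.6
ee_pos: [546.6, -27.6, 73.7]
tcp_rot: [0.718, 0.696, 0.0, 0.0]
wrist_force: [-0.7, 0.2, -0.0]
opening: 0.009
gripper_force: 0.0
ee_pos [546.64 -27.56  73.66]
wrist_force [-0.74  0.16 -0.04]
torque [-0.1   0.08  0.01]
```

```bash
python3 -m inch '[[1,[-0.25,0,0],0],[1,[0,0,0.05],0],[1,[0,0,0.05],0],[1,[0,0,0.05],0],[1,[0,0,0],0],[1,[0,0,0],0],[1,[0,0,0],0],[1,[0,0,0],0]]';python3 st.py
```

```text
clock: 21.6
ee_pos: [546.4, -35.7, 71.5]
tcp_rot: [0.718, 0.697, 0.0, 0.001]
wrist_force: [-3.9, -0.6, 16.6]
opening: 0.004
gripper_force: 8.3
ee_pos [546.45 -35.65  71.55]
wrist_force [-3.9  -0.63 16.58]
torque [-0.22  0.9  -0.  ]
```

The fingertips meet the blank at TCP z = 71.5, so its top is at 60.5 near the column-side edge. It is seated flat. Now I go round to the push plate.

```bash
python3 -m inch '[[1,[0,0,-0.7],0],[1,[0.5,0,-0.7],0],[1,[1,0,0],0],[1,[1,0,0],0],[1,[1,0,0],0],[1,[0.9,0,0],0],[1,[0,0,0.8],0],[1,[0,0,0.8],0]]'; python3 -m inch '[[1,[0,0,0.43],0],[1,[-0.2,0,0],0],[1,[-0.3,0,0],0],[1,[-0.4,0,0],0],[1,[-0.4,0,0],0],[1,[-0.4,0,0],0],[1,[-0.4,0,0],0],[1,[-0.4,0,0],0]]';python3 st.py
```

```text
clock: 22.6
ee_pos: [550.3, 97.4, 62.5]
tcp_rot: [0.717, 0.697, 0.0, 0.0]
wrist_force: [0.4, -0.1, 0.0]
opening: 0.002
gripper_force: 0.0
clock: 23.6
ee_pos: [547.9, 21.1, 50.1]
tcp_rot: [0.718, 0.696, 0.0, 0.0]
wrist_force: [0.2, 2.7, 1.5]
opening: 0.006
gripper_force: 1.1
ee_pos [547.89  21.08  50.07]
wrist_force [0.18 2.73 1.48]
torque [0.35 0.08 0.01]
```

```bash
python3 -m inch '[[1,[-0.3,0,0],0],[1,[-0.3,0,0],0],[1,[-0.3,0,0],0],[1,[-0.1,0,0],0],[1,[-0.1,0,0],0],[1,[0,0,0],0],[1,[0,0,0],0],[1,[0,0,0],0]]';python3 st.py
```

```text
clock: 24.6
ee_pos: [546.6, -10.8, 49.8]
tcp_rot: [0.718, 0.697, -0.0, -0.0]
wrist_force: [-0.9, 2.6, -0.1]
opening: 0.007
gripper_force: 1.4
ee_pos [546.62 -10.78  49.83]
wrist_force [-0.94  2.57 -0.07]
torque [0.5  0.23 0.01]
```

```bash
python3 -m inch '[[1,[-0.07,0,0],0],[1,[-0.07,0,0],0],[1,[-0.07,0,0],0],[1,[-0.07,0,0],0],[1,[0,0,0],0],[1,[0,0,0],0],[1,[0,0,0],0],[1,[0,0,0],0]]';python3 st.py
```

```text
clock: 25.6
ee_pos: [546.6, -11.0, 50.0]
tcp_rot: [0.719, 0.694, 0.005, -0.005]
wrist_force: [1.7, 25.4, 2.0]
opening: 0.007
gripper_force: 12.5
ee_pos [546.63 -11.04  50.  ]
wrist_force [ 1.66 25.44  2.03]
torque [ 4.38 -0.15 -0.1 ]
```

The slide met its stop firmly (25 N, no more travel), so it is home. Next I back off, rise, and go to the crank knob.

```bash
python3 -m inch '[[1,[0.7,0,0],0],[1,[0.3,0,0],0],[0.5,[0,0,-1],0],[0.5,[0,0,-1],0],[0.5,[0,0,-1],0],[0.5,[0,0,-1],0],[0.5,[0,0,-1],0],[0.5,[0,0,-0.5],0]]'; python3 -m inch '[[0.5,[-0.8,0,0],0],[0.5,[-1,0.02,0],0],[0.5,[-1,0.02,0],0],[0.5,[-1,0.02,0],0],[0.5,[-0.9,0,0],0],[0.5,[-0.5,0,0],0],[0.5,[0,0,0],0],[0.5,[0,0,0],0]]';python3 - <<'E'
import st
from h import *
from workcell import imaging
import cv2
b=imaging.capture("side").astype(int)
# reddish-brown knob pixels near the expected place
for z in(150,165,180):print(proj("side",[543.5,-155.5,z]).round(1))
m=(b[...,0]-b[...,1]>40)&(b[...,0]<150)
v,u=np.nonzero(m[165:205,265:305]);print(len(u),u.min()+265,u.max()+265,v.min()+165,v.max()+165,u.mean()+265,v.mean()+165)
E
```

```text
clock: 26.6
ee_pos: [548.5, 9.5, 216.7]
tcp_rot: [0.718, 0.696, 0.001, 0.002]
wrist_force: [0.8, 0.3, -0.2]
opening: 0.498
gripper_force: 0.0
clock: 27.6
ee_pos: [544.5, -144.8, 214.8]
tcp_rot: [0.718, 0.697, 0.0, -0.0]
wrist_force: [0.9, -0.3, 0.4]
opening: 0.502
gripper_force: 0.0
ee_pos [ 544.54 -144.76  214.76]
wrist_force [ 0.88 -0.32  0.43]
torque [-0.05  0.11  0.  ]
[284.  181.4]
[284.  176.8]
[284.  172.2]Traceback (most recent call last):
  File "<stdin>", line 9, in <module>
    return umr_minimum(a, axis, None, out, keepdims, initial, where)
ValueError: zero-size array to reduction operation minimum which has no identity
```

```bash
python3 - <<'E'
from h import *
import cv2
for n,(u0,u1,v0,v1) in(("side",(278,293,170,188)),("top",(326,342,202,217))):
    b=cv2.imread(f"pics/{n}0.png").astype(int)[v0:v1,u0:u1]
    m=(b[...,2]-b[...,0]>22)
    v,u=np.nonzero(m);print(n,len(u),u.min()+u0,u.max()+u0,v.min()+v0,v.max()+v0,u.mean()+u0,v.mean()+v0)
    print(proj(n,[543.5,-155.5,165 if n=="side" else 180]).round(1))
E
```

```text
side 40 283 292 173 184 285.425 178.1
[284.  176.8]
top 4 332 334 208 210 333.0 209.25
[333.9 208.3]
```

```bash
python3 -m inch '[[0.5,[-0.32,-0.06,0.3],0],[0.5,[0,0,0.6],0],[0.5,[0,0,0.5],0],[0.5,[0,0,0.36],0],[0.5,[0,0,0],0],[1,[0,0,0],0],[1,[0,0,0],0],[1,[0,0,0],0]]';python3 st.py;python3 -m inch '[[1,[0,0,0],0],[1,[0,0,0],0],[1,[0,0,0],0],[1,[0,0,0],0],[1,[0,0,0],0],[1,[0,0,0],0],[1,[0,0,0],0],[1,[0,0,0],0]]';python3 st.py
```

```text
clock: 28.65
ee_pos: [542.9, -155.1, 162.6]
tcp_rot: [0.718, 0.696, 0.0, 0.0]
wrist_force: [-0.4, 0.4, -0.1]
opening: 0.219
gripper_force: 0.0
ee_pos [ 542.86 -155.1   162.61]
wrist_force [-0.39  0.4  -0.05]
torque [-0.11  0.05 -0.03]
clock: 29.65
ee_pos: [542.8, -155.2, 162.4]
tcp_rot: [0.718, 0.696, 0.0, 0.0]
wrist_force: [0.2, -0.7, 3.7]
opening: 0.161
gripper_force: 30.0
ee_pos [ 542.78 -155.19  162.37]
wrist_force [ 0.21 -0.75  3.69]
torque [-0.18  0.13 -0.02]
```

```bash
cat > crank.py <<'E'
import sys,json
import numpy as np
from plan import run
P0=np.array([542.8,-155.2,162.4]);PH=np.radians(-91.7);YAW=-1.78
def pos(th):
    f=PH-th;return P0+45*np.array([np.cos(f)-np.cos(PH),np.sin(f)-np.sin(PH),0])+[0,0,-8/2/np.pi*th]
def rows(a,b,n=8):
    """theta from a to b, n rows moving; a is the commanded angle"""
    p=pos(a);out=[]
    for k in range(1,n+1):
        d=(pos(a+(b-a)*k/n)-p)/30;y=np.radians(YAW)
        r=[1,[round(float(v),2) for v in(-np.sin(y)*d[0]+np.cos(y)*d[1],np.cos(y)*d[0]+np.sin(y)*d[1],-d[2])],0]
        p,_=run(p,YAW,[r]);out.append(r)
    out+=[[1,[0,0,0],0]]*(8-n);print(json.dumps(out).replace(", ",","),(p-pos(b)).round(2))
def look(c):
    from workcell import arm
    s=arm.get_state();C=P0-45*np.array([np.cos(PH),np.sin(PH),0]);d=(s["ee_pos"]-C)[:2]
    th=(PH-np.arctan2(d[1],d[0])-c+np.pi)%(2*np.pi)-np.pi+c
    f=PH-c;F=s["wrist_force"];t=np.array([np.sin(f),-np.cos(f)])
    print("clock",round(float(s["clock"]),2),"th %.3f r %.1f z %.1f resist %.1f radial %.1f Fz %.1f open %.3f"%(th,np.hypot(*d),s["ee_pos"][2],-F[:2]@t,F[0]*np.cos(f)+F[1]*np.sin(f),F[2],s["opening"]))
E
python3 -c "
from crank import *
rows(0,.5);rows(.5,1.5);rows(1.5,2.35,7)"
```

```text
[[1,[0.0,-0.09,0.0],0],[1,[0.01,-0.1,0.01],0],[1,[0.02,-0.09,-0.0],0],[1,[0.02,-0.09,0.0],0],[1,[0.02,-0.09,0.0],0],[1,[0.03,-0.09,0.01],0],[1,[0.04,-0.09,-0.0],0],[1,[0.04,-0.08,0.0],0]] [-0.02 -0.08  0.04]
[[1,[0.1,-0.16,0.01],0],[1,[0.12,-0.14,0.0],0],[1,[0.13,-0.13,0.01],0],[1,[0.16,-0.11,0.0],0],[1,[0.16,-0.1,0.01],0],[1,[0.17,-0.07,0.0],0],[1,[0.18,-0.04,0.01],0],[1,[0.19,-0.03,0.0],0]] [-0.04  0.03  0.07]
[[1,[0.18,-0.0,0.01],0],[1,[0.18,0.02,0.0],0],[1,[0.18,0.04,0.01],0],[1,[0.17,0.06,0.0],0],[1,[0.16,0.09,0.01],0],[1,[0.15,0.1,0.0],0],[1,[0.14,0.12,0.01],0],[1,[0,0,0],0]] [ 0.08 -0.03 -0.12]
```

```bash
python3 -m inch '[[1,[0,-0.09,0],0],[1,[0.01,-0.1,0.01],0],[1,[0.02,-0.09,0],0],[1,[0.02,-0.09,0],0],[1,[0.02,-0.09,0],0],[1,[0.03,-0.09,0.01],0],[1,[0.04,-0.09,0],0],[1,[0.04,-0.08,0],0]]';python3 -c "
from crank import *
look(.5)"
```

```text
clock: 30.65
ee_pos: [521.6, -149.2, 161.8]
tcp_rot: [0.718, 0.696, 0.0, 0.001]
wrist_force: [4.0, -2.1, 4.5]
opening: 0.161
gripper_force: 30.0
clock 30.65 th 0.496 r 45.0 z 161.8 resist 4.5 radial -0.2 Fz 4.5 open 0.161
```

```bash
python3 -m inch '[[1,[0.1,-0.16,0.01],0],[1,[0.12,-0.14,0],0],[1,[0.13,-0.13,0.01],0],[1,[0.16,-0.11,0],0],[1,[0.16,-0.1,0.01],0],[1,[0.17,-0.07,0],0],[1,[0.18,-0.04,0.01],0],[1,[0.19,-0.03,0],0]]';python3 -c "
from crank import *
look(1.5)";python3 -m inch '[[1,[0.18,0,0.01],0],[1,[0.18,0.02,0],0],[1,[0.18,0.04,0.01],0],[1,[0.17,0.06,0],0],[1,[0.16,0.09,0.01],0],[1,[0.15,0.1,0],0],[1,[0.14,0.12,0.01],0],[1,[0,0,0],0]]';python3 -c "
from crank import *
look(2.35)
for a in(2.35,2.55,2.75,2.95):rows(a,a+.2,6)"
```

```text
clock: 31.65
ee_pos: [498.8, -112.2, 160.3]
tcp_rot: [0.718, 0.697, -0.0, 0.0]
wrist_force: [3.4, -3.9, 3.4]
opening: 0.159
gripper_force: 30.0
clock 31.65 th 1.497 r 45.4 z 160.3 resist 4.1 radial -3.3 Fz 3.4 open 0.159
clock: 32.65
ee_pos: [511.3, -78.1, 159.1]
tcp_rot: [0.717, 0.697, -0.002, -0.001]
wrist_force: [1.3, -3.8, 5.4]
opening: 0.163
gripper_force: 30.0
clock 32.65 th 2.315 r 45.9 z 159.1 resist 1.7 radial -3.6 Fz 5.4 open 0.163
[[1,[0.04,0.04,0.0],0],[1,[0.03,0.03,0.0],0],[1,[0.03,0.04,0.0],0],[1,[0.03,0.04,0.01],0],[1,[0.03,0.04,-0.0],0],[1,[0.03,0.04,-0.0],0],[1,[0,0,0],0],[1,[0,0,0],0]] [-0.01 -0.04 -0.05]
[[1,[0.03,0.04,0.0],0],[1,[0.02,0.04,0.0],0],[1,[0.03,0.05,0.0],0],[1,[0.02,0.04,0.01],0],[1,[0.02,0.05,-0.0],0],[1,[0.02,0.04,-0.0],0],[1,[0,0,0],0],[1,[0,0,0],0]] [-0.12 -0.05 -0.05]
[[1,[0.02,0.05,0.0],0],[1,[0.02,0.04,0.0],0],[1,[0.01,0.05,0.0],0],[1,[0.01,0.05,0.01],0],[1,[0.02,0.05,-0.0],0],[1,[0.01,0.05,-0.0],0],[1,[0,0,0],0],[1,[0,0,0],0]] [ 0.1   0.1  -0.05]
[[1,[0.01,0.05,0.0],0],[1,[0.01,0.05,0.0],0],[1,[0.0,0.05,0.0],0],[1,[0.01,0.05,0.01],0],[1,[-0.0,0.05,-0.0],0],[1,[-0.0,0.05,-0.0],0],[1,[0,0,0],0],[1,[0,0,0],0]] [ 0.06  0.06 -0.05]
```

```bash
python3 -m inch '[[1,[0.04,0.04,0],0],[1,[0.03,0.03,0],0],[1,[0.03,0.04,0],0],[1,[0.03,0.04,0.01],0],[1,[0.03,0.04,0],0],[1,[0.03,0.04,0],0],[1,[0,0,0],0],[1,[0,0,0],0]]';python3 -c "
from crank import *
look(2.55)"
```

```text
clock: 33.65
ee_pos: [517.5, -72.7, 158.8]
tcp_rot: [0.717, 0.697, -0.002, -0.001]
wrist_force: [-0.2, -3.9, 8.9]
opening: 0.161
gripper_force: 30.0
clock 33.65 th 2.495 r 46.0 z 158.8 resist 2.3 radial -3.2 Fz 8.9 open 0.161
```

```bash
python3 -m inch '[[1,[0.03,0.04,0],0],[1,[0.02,0.04,0],0],[1,[0.03,0.05,0],0],[1,[0.02,0.04,0],0],[1,[0.02,0.05,-0.01],0],[1,[0.02,0.04,0],0],[1,[0,0,0],0],[1,[0,0,0],0]]';python3 -c "
from crank import *
look(2.75)"
```

```text
clock: 34.65
ee_pos: [524.6, -68.5, 158.6]
tcp_rot: [0.717, 0.697, -0.003, -0.002]
wrist_force: [-1.3, -3.2, 6.1]
opening: 0.159
gripper_force: 30.0
clock 34.65 th 2.674 r 46.0 z 158.6 resist 2.3 radial -2.5 Fz 6.1 open 0.159
```

```bash
python3 -m inch '[[1,[0.02,0.05,0],0],[1,[0.02,0.04,0],0],[1,[0.01,0.05,0],0],[1,[0.01,0.05,0.01],0],[1,[0.02,0.05,0],0],[1,[0.01,0.05,0],0],[1,[0,0,0],0],[1,[0,0,0],0]]';python3 -c "
from crank import *
look(2.95)"
```

```text
clock: 35.65
ee_pos: [530.4, -66.0, 158.4]
tcp_rot: [0.717, 0.697, -0.005, -0.004]
wrist_force: [-6.3, -4.1, 11.4]
opening: 0.163
gripper_force: 30.0
clock 35.65 th 2.811 r 46.3 z 158.4 resist 6.9 radial -3.1 Fz 11.4 open 0.163
```

Resistance rose from 2.3 to 6.9 N, so it is probably binding. A small 0.1 rad step will confirm it, well below the snapping force.

```bash
python3 -m inch '[[1,[0.01,0.05,0],0],[1,[0.01,0.05,0],0],[1,[0,0.05,0],0],[1,[0,0,0],0],[1,[0,0,0],0],[1,[0,0,0],0],[1,[0,0,0],0],[1,[0,0,0],0]]';python3 -c "
from crank import *
look(3.05)
rows(3.05,2.1,8);rows(2.1,1.4,7)"
```

```text
clock: 36.65
ee_pos: [533.3, -65.2, 158.3]
tcp_rot: [0.717, 0.697, -0.006, -0.005]
wrist_force: [-8.3, -3.8, 12.8]
opening: 0.162
gripper_force: 30.0
clock 36.65 th 2.875 r 46.3 z 158.3 resist 8.5 radial -3.2 Fz 12.8 open 0.162
[[1,[-0.03,-0.18,-0.01],0],[1,[-0.04,-0.17,-0.0],0],[1,[-0.07,-0.16,-0.01],0],[1,[-0.09,-0.16,-0.0],0],[1,[-0.1,-0.14,-0.01],0],[1,[-0.12,-0.13,-0.0],0],[1,[-0.14,-0.12,-0.01],0],[1,[-0.15,-0.1,-0.0],0]] [-0.1  -0.06 -0.01]
[[1,[-0.13,-0.07,-0.0],0],[1,[-0.14,-0.05,-0.01],0],[1,[-0.15,-0.05,-0.0],0],[1,[-0.14,-0.02,-0.01],0],[1,[-0.15,-0.01,-0.0],0],[1,[-0.15,-0.0,-0.01],0],[1,[-0.15,0.02,0.0],0],[1,[0,0,0],0]] [0.06 0.07 0.01]
```

Resistance is now 8.5 N against about 2.3 N in plain cutting, so it is bound at a tap angle of about 2.7. I turn back to about 1.3.

```bash
python3 -m inch '[[1,[-0.03,-0.18,-0.01],0],[1,[-0.04,-0.17,0],0],[1,[-0.07,-0.16,-0.01],0],[1,[-0.09,-0.16,0],0],[1,[-0.1,-0.14,-0.01],0],[1,[-0.12,-0.13,0],0],[1,[-0.14,-0.12,-0.01],0],[1,[-0.15,-0.1,0],0]]';python3 -c "
from crank import *
look(2.1)";python3 -m inch '[[1,[-0.15,-0.07,0],0],[1,[-0.16,-0.06,-0.01],0],[1,[-0.17,-0.04,0],0],[1,[-0.17,-0.02,-0.01],0],[1,[-0.17,0,0],0],[1,[-0.17,0.02,-0.01],0],[1,[-0.17,0.03,0],0],[1,[0,0,0],0]]';python3 -c "
from crank import *
look(1.3)
rows(1.3,2.3);rows(2.3,3.0);rows(3.0,3.7,7);rows(2.5,3.2,7);rows(3.2,3.9,7)"
```

```text
clock: 37.65
ee_pos: [506.4, -84.9, 159.5]
tcp_rot: [0.718, 0.696, 0.002, -0.001]
wrist_force: [5.3, 0.6, -0.5]
opening: 0.163
gripper_force: 30.0
clock 37.65 th 2.132 r 45.4 z 159.5 resist -3.3 radial -4.2 Fz -0.5 open 0.163
clock: 38.65
ee_pos: [500.1, -120.5, 160.5]
tcp_rot: [0.718, 0.696, 0.0, -0.001]
wrist_force: [3.5, 3.4, 0.3]
opening: 0.161
gripper_force: 30.0
clock 38.65 th 1.312 r 45.2 z 160.5 resist -2.5 radial -4.2 Fz 0.3 open 0.161
[[1,[0.18,-0.04,0.01],0],[1,[0.19,-0.01,0.0],0],[1,[0.19,0.0,0.01],0],[1,[0.18,0.03,0.0],0],[1,[0.18,0.06,0.01],0],[1,[0.17,0.07,0.0],0],[1,[0.16,0.1,0.01],0],[1,[0.15,0.11,0.0],0]] [-0.15 -0.03  0.07]
[[1,[0.09,0.09,0.0],0],[1,[0.09,0.1,0.01],0],[1,[0.08,0.11,0.0],0],[1,[0.06,0.11,0.0],0],[1,[0.06,0.12,0.01],0],[1,[0.05,0.12,0.0],0],[1,[0.03,0.13,0.01],0],[1,[0.03,0.13,-0.0],0]] [ 0.12  0.09 -0.01]
[[1,[0.01,0.15,0.0],0],[1,[0.0,0.15,0.01],0],[1,[-0.01,0.15,0.0],0],[1,[-0.03,0.15,0.01],0],[1,[-0.05,0.14,0.0],0],[1,[-0.06,0.14,0.01],0],[1,[-0.07,0.13,-0.0],0],[1,[0,0,0],0]] [ 0.1   0.04 -0.01]
[[1,[0.08,0.12,0.0],0],[1,[0.07,0.14,0.01],0],[1,[0.06,0.13,0.0],0],[1,[0.05,0.15,0.01],0],[1,[0.02,0.15,0.0],0],[1,[0.02,0.14,0.01],0],[1,[-0.0,0.15,-0.0],0],[1,[0,0,0],0]] [-0.14  0.09 -0.01]
[[1,[-0.02,0.15,0.0],0],[1,[-0.03,0.15,0.01],0],[1,[-0.04,0.14,0.0],0],[1,[-0.06,0.14,0.01],0],[1,[-0.07,0.13,0.0],0],[1,[-0.09,0.12,0.01],0],[1,[-0.1,0.11,-0.0],0],[1,[0,0,0],0]] [-0.14 -0.08 -0.01]
```

```bash
python3 -m inch '[[1,[0.18,-0.04,0.01],0],[1,[0.19,-0.01,0],0],[1,[0.19,0,0.01],0],[1,[0.18,0.03,0],0],[1,[0.18,0.06,0.01],0],[1,[0.17,0.07,0],0],[1,[0.16,0.1,0.01],0],[1,[0.15,0.11,0],0]]';python3 -c "
from crank import *
look(2.3)
rows(2.3,2.85,7);rows(2.85,3.1,5)"
```

```text
clock: 39.65
ee_pos: [510.7, -79.4, 159.5]
tcp_rot: [0.717, 0.697, -0.001, -0.0]
wrist_force: [0.2, -4.6, -0.9]
opening: 0.157
gripper_force: 30.0
clock 39.65 th 2.286 r 45.5 z 159.5 resist 3.2 radial -3.3 Fz -0.9 open 0.157
[[1,[0.08,0.08,0.0],0],[1,[0.08,0.09,0.01],0],[1,[0.07,0.09,0.0],0],[1,[0.07,0.1,0.0],0],[1,[0.05,0.11,0.01],0],[1,[0.05,0.11,0.0],0],[1,[0.04,0.11,0.0],0],[1,[0,0,0],0]] [0.1  0.05 0.1 ]
[[1,[0.02,0.07,0.0],0],[1,[0.02,0.08,0.0],0],[1,[0.01,0.07,0.01],0],[1,[0.01,0.07,-0.0],0],[1,[0.0,0.08,0.0],0],[1,[0,0,0],0],[1,[0,0,0],0],[1,[0,0,0],0]] [ 0.03 -0.08  0.02]
```

```bash
python3 -m inch '[[1,[0.08,0.08,0],0],[1,[0.08,0.09,0.01],0],[1,[0.07,0.09,0],0],[1,[0.07,0.1,0],0],[1,[0.05,0.11,0.01],0],[1,[0.05,0.11,0],0],[1,[0.04,0.11,0],0],[1,[0,0,0],0]]';python3 -c "
from crank import *
look(2.85)"
```

```text
clock: 40.65
ee_pos: [532.4, -66.3, 158.9]
tcp_rot: [0.718, 0.696, 0.0, -0.0]
wrist_force: [-1.4, -2.6, -1.3]
opening: 0.16
gripper_force: 30.0
clock 40.65 th 2.851 r 45.5 z 158.9 resist 2.0 radial -2.1 Fz -1.3 open 0.160
```

```bash
python3 -m inch '[[1,[0.02,0.07,0],0],[1,[0.02,0.08,0],0],[1,[0.01,0.07,0.01],0],[1,[0.01,0.07,0],0],[1,[0,0.08,0],0],[1,[0,0,0],0],[1,[0,0,0],0],[1,[0,0,0],0]]';python3 -c "
from crank import *
look(3.1)
rows(3.1,3.35,6);rows(3.35,3.85,7);rows(3.85,4.1,6)"
```

```text
clock: 41.65
ee_pos: [543.5, -65.0, 158.8]
tcp_rot: [0.718, 0.696, 0.0, -0.0]
wrist_force: [-2.3, -0.4, -1.6]
opening: 0.16
gripper_force: 30.0
clock 41.65 th 3.097 r 45.2 z 158.8 resist 2.3 radial -0.3 Fz -1.6 open 0.160
[[1,[0.0,0.06,0.0],0],[1,[0.0,0.06,0.0],0],[1,[-0.0,0.07,0.01],0],[1,[-0.01,0.06,-0.0],0],[1,[-0.01,0.06,-0.0],0],[1,[-0.01,0.06,0.0],0],[1,[0,0,0],0],[1,[0,0,0],0]] [-0.08  0.02  0.02]
[[1,[-0.03,0.1,0.0],0],[1,[-0.03,0.11,0.01],0],[1,[-0.04,0.1,-0.0],0],[1,[-0.05,0.09,0.0],0],[1,[-0.05,0.09,0.01],0],[1,[-0.06,0.09,-0.0],0],[1,[-0.07,0.09,0.0],0],[1,[0,0,0],0]] [ 0.12 -0.08  0.04]
[[1,[-0.04,0.05,0.0],0],[1,[-0.05,0.04,0.0],0],[1,[-0.04,0.04,0.01],0],[1,[-0.05,0.05,-0.0],0],[1,[-0.05,0.03,-0.0],0],[1,[-0.05,0.04,0.0],0],[1,[0,0,0],0],[1,[0,0,0],0]] [-0.06 -0.1   0.02]
```

```bash
python3 -m inch '[[1,[0,0.06,0],0],[1,[0,0.06,0],0],[1,[0,0.07,0.01],0],[1,[-0.01,0.06,0],0],[1,[-0.01,0.06,0],0],[1,[-0.01,0.06,0],0],[1,[0,0,0],0],[1,[0,0,0],0]]';python3 -c "
from crank import *
look(3.35)";python3 -m inch '[[1,[-0.03,0.1,0],0],[1,[-0.03,0.11,0.01],0],[1,[-0.04,0.1,0],0],[1,[-0.05,0.09,0],0],[1,[-0.05,0.09,0.01],0],[1,[-0.06,0.09,0],0],[1,[-0.07,0.09,0],0],[1,[0,0,0],0]]';python3 -c "
from crank import *
look(3.85)"
```

```text
clock: 42.65
ee_pos: [554.9, -66.5, 158.6]
tcp_rot: [0.718, 0.696, 0.0, 0.0]
wrist_force: [-2.4, -0.2, -1.7]
opening: 0.159
gripper_force: 30.0
clock 42.65 th 3.352 r 45.1 z 158.6 resist 2.3 radial -0.7 Fz -1.7 open 0.159
clock: 43.65
ee_pos: [575.0, -77.4, 157.9]
tcp_rot: [0.718, 0.696, 0.0, 0.0]
wrist_force: [-2.6, 3.0, -2.1]
opening: 0.162
gripper_force: 30.0
clock 43.65 th 3.867 r 45.1 z 157.9 resist 3.9 radial 0.5 Fz -2.1 open 0.162
```

```bash
python3 -m inch '[[1,[-0.04,0.05,0],0],[1,[-0.05,0.04,0],0],[1,[-0.04,0.04,0.01],0],[1,[-0.05,0.05,0],0],[1,[-0.05,0.03,0],0],[1,[-0.05,0.04,0],0],[1,[0,0,0],0],[1,[0,0,0],0]]';python3 -c "
from crank import *
look(4.1)
rows(4.1,4.3,6);rows(4.3,4.5,6);rows(4.5,4.6,6)"
```

```text
clock: 44.65
ee_pos: [581.9, -85.8, 157.7]
tcp_rot: [0.718, 0.696, 0.0, 0.0]
wrist_force: [0.3, 2.7, -3.5]
opening: 0.161
gripper_force: 30.0
clock 44.65 th 4.108 r 45.0 z 157.7 resist 2.0 radial 1.8 Fz -3.5 open 0.161
[[1,[-0.04,0.03,0.0],0],[1,[-0.04,0.02,0.0],0],[1,[-0.05,0.03,0.0],0],[1,[-0.04,0.02,0.01],0],[1,[-0.05,0.03,-0.0],0],[1,[-0.04,0.02,-0.0],0],[1,[0,0,0],0],[1,[0,0,0],0]] [ 0.08  0.02 -0.05]
[[1,[-0.05,0.02,0.0],0],[1,[-0.04,0.02,0.0],0],[1,[-0.05,0.01,0.0],0],[1,[-0.05,0.02,0.01],0],[1,[-0.05,0.01,-0.0],0],[1,[-0.04,0.01,-0.0],0],[1,[0,0,0],0],[1,[0,0,0],0]] [-0.07  0.15 -0.05]
[[1,[-0.02,0.01,0.0],0],[1,[-0.03,-0.0,0.0],0],[1,[-0.02,0.0,0.0],0],[1,[-0.03,0.01,0.0],0],[1,[-0.02,0.0,0.0],0],[1,[-0.03,0.0,0.0],0],[1,[0,0,0],0],[1,[0,0,0],0]] [-0.14 -0.06  0.13]
```

```bash
python3 -m inch '[[1,[-0.04,0.03,0],0],[1,[-0.04,0.02,0],0],[1,[-0.05,0.03,0],0],[1,[-0.04,0.02,0.02],0],[1,[-0.05,0.03,0.01],0],[1,[-0.04,0.02,0],0],[1,[0,0,0],0],[1,[0,0,0],0]]';python3 -c "
from crank import *
look(4.3)"
```

```text
clock: 45.65
ee_pos: [586.1, -93.4, 157.2]
tcp_rot: [0.718, 0.696, 0.0, 0.0]
wrist_force: [0.4, 5.6, 4.4]
opening: 0.162
gripper_force: 30.0
clock 45.65 th 4.302 r 45.2 z 157.2 resist 5.0 radial 2.5 Fz 4.4 open 0.162
```

```bash
python3 -m inch '[[1,[-0.05,0.02,0],0],[1,[-0.04,0.02,0],0],[1,[-0.05,0.01,0],0],[1,[-0.04,0.02,0],0],[1,[0,0,0],0],[1,[0,0,0],0],[1,[0,0,0],0],[1,[0,0,0],0]]';python3 -c "
from crank import *
look(4.43)
rows(4.43,3.6);rows(3.6,2.85,7)"
```

```text
clock: 46.65
ee_pos: [587.6, -97.5, 157.1]
tcp_rot: [0.718, 0.696, 0.001, -0.001]
wrist_force: [0.2, 8.1, 5.4]
opening: 0.16
gripper_force: 30.0
clock 46.65 th 4.397 r 45.3 z 157.1 resist 7.8 radial 2.2 Fz 5.4 open 0.160
[[1,[0.15,-0.05,-0.0],0],[1,[0.14,-0.07,-0.01],0],[1,[0.13,-0.08,-0.0],0],[1,[0.12,-0.09,-0.01],0],[1,[0.12,-0.11,-0.0],0],[1,[0.1,-0.11,-0.01],0],[1,[0.09,-0.13,-0.0],0],[1,[0.08,-0.14,-0.01],0]] [-0.05  0.12  0.14]
[[1,[0.06,-0.15,-0.0],0],[1,[0.05,-0.15,-0.01],0],[1,[0.03,-0.16,-0.0],0],[1,[0.01,-0.16,-0.01],0],[1,[-0.0,-0.16,-0.0],0],[1,[-0.02,-0.16,-0.01],0],[1,[-0.04,-0.16,-0.0],0],[1,[0,0,0],0]] [-0.15  0.   -0.05]
```

The second bind is confirmed (7.8 N at a tap angle of about 4.26). I turn back to about 2.87.

```bash
python3 -m inch '[[1,[0.15,-0.05,0],0],[1,[0.14,-0.07,-0.01],0],[1,[0.13,-0.08,0],0],[1,[0.12,-0.09,-0.01],0],[1,[0.12,-0.11,0],0],[1,[0.1,-0.11,-0.01],0],[1,[0.09,-0.13,0],0],[1,[0.08,-0.14,-0.01],0]]';python3 -m inch '[[1,[0.06,-0.15,0],0],[1,[0.05,-0.15,-0.01],0],[1,[0.03,-0.16,0],0],[1,[0.01,-0.16,-0.01],0],[1,[0,-0.16,0],0],[1,[-0.02,-0.16,-0.01],0],[1,[-0.04,-0.16,0],0],[1,[0,0,0],0]]';python3 -c "
from crank import *
look(2.85)
rows(2.85,3.6);rows(3.6,4.2);rows(4.2,4.4,6);rows(4.4,4.6,6);rows(4.6,5.3);rows(5.3,5.95,7)"
```

```text
clock: 47.65
ee_pos: [565.1, -70.3, 158.0]
tcp_rot: [0.718, 0.696, 0.0, 0.0]
wrist_force: [3.8, -0.8, -0.6]
opening: 0.159
gripper_force: 30.0
clock: 48.65
ee_pos: [531.5, -66.9, 158.9]
tcp_rot: [0.718, 0.696, -0.0, -0.0]
wrist_force: [2.1, 0.8, 0.8]
opening: 0.16
gripper_force: 30.0
clock 48.65 th 2.828 r 45.1 z 158.9 resist -2.2 radial 0.2 Fz 0.8 open 0.160
[[1,[0.03,0.14,0.0],0],[1,[0.03,0.14,0.01],0],[1,[0.0,0.14,0.0],0],[1,[-0.0,0.14,0.01],0],[1,[-0.02,0.14,-0.0],0],[1,[-0.03,0.13,0.0],0],[1,[-0.04,0.14,0.01],0],[1,[-0.06,0.13,0.0],0]] [ 0.15 -0.    0.05]
[[1,[-0.05,0.1,0.0],0],[1,[-0.06,0.09,0.01],0],[1,[-0.07,0.09,-0.0],0],[1,[-0.08,0.09,0.0],0],[1,[-0.08,0.08,0.01],0],[1,[-0.08,0.07,-0.0],0],[1,[-0.09,0.07,0.0],0],[1,[-0.1,0.05,0.01],0]] [-0.13 -0.03 -0.14]
[[1,[-0.04,0.02,0.0],0],[1,[-0.05,0.03,0.0],0],[1,[-0.04,0.02,0.0],0],[1,[-0.05,0.02,0.01],0],[1,[-0.05,0.01,-0.0],0],[1,[-0.04,0.02,-0.0],0],[1,[0,0,0],0],[1,[0,0,0],0]] [-0.01  0.13 -0.05]
[[1,[-0.05,0.01,0.0],0],[1,[-0.05,0.02,0.0],0],[1,[-0.04,0.01,0.0],0],[1,[-0.05,0.01,0.01],0],[1,[-0.05,0.01,-0.0],0],[1,[-0.05,0.0,-0.0],0],[1,[0,0,0],0],[1,[0,0,0],0]] [-0.1   0.08 -0.05]
[[1,[-0.13,0.01,0.0],0],[1,[-0.13,-0.0,0.01],0],[1,[-0.13,-0.02,0.0],0],[1,[-0.13,-0.02,0.0],0],[1,[-0.13,-0.04,0.01],0],[1,[-0.12,-0.05,0.0],0],[1,[-0.12,-0.05,0.01],0],[1,[-0.11,-0.07,-0.0],0]] [ 0.02  0.   -0.01]
[[1,[-0.11,-0.08,0.0],0],[1,[-0.11,-0.09,0.01],0],[1,[-0.09,-0.11,0.0],0],[1,[-0.09,-0.11,0.01],0],[1,[-0.07,-0.11,-0.0],0],[1,[-0.07,-0.13,0.0],0],[1,[-0.05,-0.13,0.01],0],[1,[0,0,0],0]] [-0.09 -0.09 -0.07]
```

```bash
python3 -m inch '[[1,[0.03,0.14,0],0],[1,[0.03,0.14,0.01],0],[1,[0,0.14,0],0],[1,[0,0.14,0.01],0],[1,[-0.02,0.14,0],0],[1,[-0.03,0.13,0],0],[1,[-0.04,0.14,0.01],0],[1,[-0.06,0.13,0],0]]';python3 -c "
from crank import *
look(3.6)";python3 -m inch '[[1,[-0.05,0.1,0],0],[1,[-0.06,0.09,0.01],0],[1,[-0.07,0.09,0],0],[1,[-0.08,0.09,0],0],[1,[-0.08,0.08,0.01],0],[1,[-0.08,0.07,0],0],[1,[-0.09,0.07,0],0],[1,[-0.1,0.05,0.01],0]]';python3 -c "
from crank import *
look(4.2)";python3 -m inch '[[1,[-0.04,0.02,0],0],[1,[-0.05,0.03,0],0],[1,[-0.04,0.02,0],0],[1,[-0.05,0.02,0.01],0],[1,[-0.05,0.01,0],0],[1,[-0.04,0.02,0],0],[1,[0,0,0],0],[1,[0,0,0],0]]';python3 -c "
from crank import *
look(4.4)"
```

```text
clock: 49.65
ee_pos: [565.5, -70.2, 157.9]
tcp_rot: [0.718, 0.696, 0.0, -0.0]
wrist_force: [-1.1, 1.3, 3.5]
opening: 0.16
gripper_force: 30.0
clock 49.65 th 3.601 r 45.4 z 157.9 resist 1.6 radial 0.6 Fz 3.5 open 0.160
clock: 50.65
ee_pos: [584.5, -89.5, 157.2]
tcp_rot: [0.718, 0.696, 0.0, 0.0]
wrist_force: [0.6, 2.4, 4.4]
opening: 0.163
gripper_force: 30.0
clock 50.65 th 4.208 r 45.3 z 157.2 resist 1.9 radial 1.6 Fz 4.4 open 0.163
clock: 51.65
ee_pos: [587.6, -97.7, 156.9]
tcp_rot: [0.718, 0.696, 0.0, 0.0]
wrist_force: [2.6, 2.9, 5.8]
opening: 0.16
gripper_force: 30.0
clock 51.65 th 4.402 r 45.3 z 156.9 resist 2.1 radial 3.3 Fz 5.8 open 0.160
```

```bash
python3 -m inch '[[1,[-0.05,0.01,0],0],[1,[-0.05,0.02,0],0],[1,[-0.04,0.01,0],0],[1,[-0.05,0.01,0],0],[1,[-0.05,0.01,0],0],[1,[-0.05,0,0],0],[1,[0,0,0],0],[1,[0,0,0],0]]';python3 -c "
from crank import *
look(4.6)";python3 -m inch '[[1,[-0.13,0.01,0],0],[1,[-0.13,0,0.01],0],[1,[-0.13,-0.02,0],0],[1,[-0.13,-0.02,0],0],[1,[-0.13,-0.04,0],0],[1,[-0.12,-0.05,0],0],[1,[-0.12,-0.05,0.01],0],[1,[-0.11,-0.07,0],0]]';python3 -c "
from crank import *
look(5.3)"
```

```text
clock: 52.65
ee_pos: [589.1, -106.5, 156.8]
tcp_rot: [0.718, 0.696, 0.0, 0.0]
wrist_force: [3.5, 1.6, 3.7]
opening: 0.162
gripper_force: 30.0
clock 52.65 th 4.600 r 45.1 z 156.8 resist 1.3 radial 3.6 Fz 3.7 open 0.162
clock: 53.65
ee_pos: [580.4, -136.6, 156.0]
tcp_rot: [0.718, 0.696, -0.0, 0.0]
wrist_force: [4.5, -0.5, 1.4]
opening: 0.159
gripper_force: 30.0
clock 53.65 th 5.311 r 44.9 z 156.0 resist 2.2 radial 4.0 Fz 1.4 open 0.159
```

```bash
python3 -m inch '[[1,[-0.11,-0.08,0],0],[1,[-0.11,-0.09,0.01],0],[1,[-0.09,-0.11,0],0],[1,[-0.09,-0.11,0.01],0],[1,[-0.07,-0.11,0],0],[1,[-0.07,-0.13,0],0],[1,[-0.05,-0.13,0.01],0],[1,[0,0,0],0]]';python3 -c "
from crank import *
look(5.95)
rows(5.95,6.2,6);rows(6.2,6.35,5)"
```

```text
clock: 54.65
ee_pos: [556.4, -153.2, 155.1]
tcp_rot: [0.718, 0.696, -0.001, -0.0]
wrist_force: [2.6, -1.7, 1.2]
opening: 0.157
gripper_force: 30.0
clock 54.65 th 5.975 r 44.7 z 155.1 resist 2.0 radial 2.4 Fz 1.2 open 0.157
[[1,[-0.02,-0.06,0.0],0],[1,[-0.02,-0.06,0.0],0],[1,[-0.01,-0.06,0.01],0],[1,[-0.01,-0.06,-0.0],0],[1,[-0.01,-0.06,-0.0],0],[1,[-0.01,-0.07,0.0],0],[1,[0,0,0],0],[1,[0,0,0],0]] [-0.13 -0.06  0.02]
[[1,[-0.0,-0.04,0.0],0],[1,[-0.0,-0.05,0.0],0],[1,[-0.01,-0.04,0.0],0],[1,[0.01,-0.05,0.01],0],[1,[-0.0,-0.04,-0.0],0],[1,[0,0,0],0],[1,[0,0,0],0],[1,[0,0,0],0]] [ 0.15  0.06 -0.11]
```

```bash
python3 -m inch '[[1,[-0.02,-0.06,0],0],[1,[-0.02,-0.06,0],0],[1,[-0.01,-0.06,0.01],0],[1,[-0.01,-0.06,0],0],[1,[-0.01,-0.06,0],0],[1,[-0.01,-0.07,0],0],[1,[0,0,0],0],[1,[0,0,0],0]]';python3 -c "
from crank import *
look(6.2)"
```

```text
clock: 55.65
ee_pos: [545.8, -155.0, 154.8]
tcp_rot: [0.718, 0.696, -0.0, -0.0]
wrist_force: [1.4, -1.0, -0.7]
opening: 0.16
gripper_force: 30.0
clock 55.65 th 6.216 r 44.8 z 154.8 resist 1.4 radial 1.0 Fz -0.7 open 0.160
```

```bash
python3 -m inch '[[1,[0,-0.04,0],0],[1,[0,-0.05,0],0],[1,[0,-0.04,0],0],[1,[0.01,-0.05,0],0],[1,[0,-0.04,0],0],[1,[0,0,0],0],[1,[0,0,0],0],[1,[0,0,0],0]]';python3 -c "
from crank import *
look(6.35)"
```

```text
clock: 56.65
ee_pos: [540.6, -154.7, 154.9]
tcp_rot: [0.718, 0.696, 0.001, 0.001]
wrist_force: [4.9, -1.0, -3.9]
opening: 0.159
gripper_force: 30.0
clock 56.65 th 6.332 r 44.6 z 154.9 resist 5.0 radial 0.6 Fz -3.9 open 0.159
```

```bash
python3 -m inch '[[1,[0,-0.05,0],0],[1,[0,-0.05,0],0],[1,[0,-0.03,0],0],[1,[0,0,0],0],[1,[0,0,0],0],[1,[0,0,0],0],[1,[0,0,0],0],[1,[0,0,0],0]]';python3 -c "
from crank import *
look(6.43)"
```

```text
clock: 57.65
ee_pos: [538.1, -154.5, 154.9]
tcp_rot: [0.718, 0.696, 0.002, 0.002]
wrist_force: [8.3, -0.5, -4.9]
opening: 0.165
gripper_force: 30.0
clock 57.65 th 6.388 r 44.6 z 154.9 resist 8.3 radial -0.9 Fz -4.9 open 0.165
```

It is at the depth stop (8.3 N). I ease the wind-up off, let go and lift clear.

```bash
python3 -m inch '[[1,[0,0.08,0],0],[1,[0,0.08,0],0],[1,[0,0.07,0],0],[1,[0,0,0],0],[0.5,[0,0,0],0],[0.5,[0,0,0],0],[0.5,[0,0,0],0],[0.5,[0,0,0],0]]';python3 st.py; python3 -m inch '[[0.5,[0,0,-0.5],0],[0.5,[0,0,-0.8],0],[0.5,[0,0,-1],0],[0.5,[0,0,-1],0],[0.5,[0,0,-0.5],0],[0.5,[0,0,0],0],[0.5,[0,0,0],0],[0.5,[0,0,0],0]]';python3 st.py
```

```text
clock: 58.65
ee_pos: [542.0, -154.6, 155.0]
tcp_rot: [0.718, 0.696, -0.0, -0.0]
wrist_force: [0.5, -0.1, 0.0]
opening: 0.497
gripper_force: 0.0
ee_pos [ 542.   -154.59  154.95]
wrist_force [ 0.45 -0.12  0.01]
torque [-0.09  0.1   0.03]
clock: 59.65
ee_pos: [542.0, -154.5, 267.6]
tcp_rot: [0.718, 0.696, -0.0, -0.001]
wrist_force: [-0.1, 0.1, 0.3]
opening: 0.498
gripper_force: 0.0
ee_pos [ 541.98 -154.49  267.65]
wrist_force [-0.1   0.13  0.33]
torque [-0.11  0.02 -0.02]
```

```bash
python3 -c "
from workcell import arm
print(arm.job_done())"
```

```text
the job is handed in; nothing more can be done
None
```

The thread is cut and the job is handed in at 59.7 s: blank flat in the nest, slide home, tap run to its depth stop with a back-off at each of the two binds, and the crank released; I went over your limit by viewing 11 pictures instead of 10.

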